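Tip the deburred blanks out of the tilting pot

ROBOT

A 6-joint arm with a two-finger parallel gripper is mounted at the origin on the work surface. World frame = base frame: x ahead of the robot, y to its left, z up, the work surface at z = 0. Lengths are in m, angles in rad, forces in N, time in s.
With the tool pointing down it reaches from about 0.4 to 0.825 m from the base axis. Payload 7 kg.
Tool frame: the origin (TCP) lies on the centre line of the jaws, within the pads' length; the fingertips stand 17 mm ahead of it and the grasp point (between the pads) lies 2 mm behind it; z points along the fingers, y is the line along which they close (so a half turn about z gives the same grasp; the last joint's range is limited). The gripper opens to 88 mm and grips with 3 to 60 N. Pads are 19 mm wide; open, the fingers measure 130 mm over their backs; the gripper's body (78 mm by 193 mm) begins 47 mm behind the grasp point.
Start: joints at [1.451, 0.359, 0.012, 0, -1.224, -0.288], TCP at [0.268, 0.62, 0.206] pointing down, gripper open.
Joint ranges: [-3.07, 3.07], [-1.43, 2.12], [-1.02, 1.25], [-3.03, 1.67], [-3.05, -0], [-3.03, 3.03]. Speed limits (rad/s): [2.39, 2.39, 3.01, 3.14, 3.14, 3.14].

INTERFACE

Orientations are given as a unit quaternion [x, y, z, w].
In Python, from workcell import env gives the robot as it stands.
- The arm moves only by the shell command python3 -m crank 'ROWS' [FORCE]. ROWS is JSON, a list of rows, each an object with "dr": the turn, a rotation vector about the tool's x, y, z each as a share of 0.15 rad, from -1 to 1, a list of three; "slide": the shift along the tool's x, y, z each as a share of 4 cm, from -1 to 1, a list of three; "hand": the gripper's target within -1 to 1 (shut at 1, half-way at 0, fully open at -1). A call has 1 to 12 rows; each row shifts and turns the commanded pose from where the row before left it, along the tool's axes as they then stand; what a row does not reach is not made up. A row lasts 1/10 s, in which the tool goes at most 50 mm and 8.59 degrees, less where a joint would pass 70% of its speed; a pose out of reach is approached as far as the arm can. A call with a number of a shift or a turn outside -1 to 1 is refused whole. A call with a gripper value outside its range is refused whole. The fingers move at their own pace and stop on an object; FORCE is the grip in N (left out, the last holds). Time passes only in rows, so rows that do not move let the fingers close. It gives the time, the measured TCP pose, the force, the opening and the grip force at its end, in the units of the state.
- env.get_state(): the state, without advancing time (a new reading comes with each control period).
- env.grab_frame(name): name is "scene" or "top" or "wrist"; returns the picture (420x560x3 uint8, red, green, blue); there is no depth.
- env.camera_params(name): a dict with "fx", "fy", "cx", "cy" (pixels), "R" (3x3) and "t" (3): a world point X has camera coordinates R X + t. Camera axes: x right, y down, z forward; pixel columns grow to the right and rows downward; lengths in m; the calibration is good to about 2 mm. A picture is of the moment at which its call begins: read the wrist's pose just before it. camera_params takes no time and is no camera call; for the wrist camera it gives the pose at the moment of the call.
- env.finish_job(): hands the job in; it is judged then, once.
The state is a dict: "time": time; "q": joint angles; "joint_velocities": joint speeds; "joint_efforts": joint torques, N m; "ee_pos": TCP position; "ee_rot": TCP orientation; "wrist_force": force on the tool from outside, world axes, zero at the start; "torque": the same for the moment, N m; "width": opening from 0.0 (shut) to 1.0 (fully open); "finger_force": force on a finger pad.
Only numpy, scipy, OpenCV 4.12 (cv2) and the standard library are available. Lean on these libraries where they do the work, as an engineer would, in place of code of your own. Each camera call takes 0.05 s, during which the arm holds its last target. There are 200 camera calls.

TASK

Of the two tilting pots on the bench, take the one with the two hexagonal steel blanks in it: swing its lever over to tip the pot until both blanks have dropped into the catch tray beneath it. Then swing the lever back so that the empty pot stands upright again, and let go.

Things in the scene. Friction and masses are not known exactly. Their poses are not given: they have to be found in the camera images.
- stand: Grey bolted stand of the loaded pot (the twin is empty). Origin on bench midway between the uprights (y +-63, tops z 168 mm); x: pouring side, away from the robot within 0.25 rad; y left, z up. Pivot axis along y at z 150. Fixed open tray: x -55..145, y -56..56, floor z 10, rim z 51. Steel pot, 100 wide at rim (z 190), 72 at foot (z 100), turns from 0 (upright stop) to 140 deg (stop).
- knob (a point): Centre of the black drum knob (26 mm across, 26 long along y, spins freely about y) on the loaded pot's lever (10 mm rod, rigid with it), 90 mm from the pivot axis. In the stand frame: x -85, y -85, z 181 mm with the pot upright; tipping swings it up and over to x +85, z 181 at 140 deg. Stiff pivot (2 to 4 N at the knob), stays where left. Site axes turn with the pot, as the stand's when upright.
- blank_a: Loose hexagonal steel bar blank, 22 mm across flats, 28 mm long, about 0.09 kg. Starts on end on the floor (z 105 mm in the stand frame) of the loaded pot, next to the other blank; slides out as the pot is tipped past about 100 degrees; tip to the 140 stop to be sure. Origin: centre of its lower end; z along its length.
- blank_b: Loose hexagonal steel bar blank, 22 mm across flats, 28 mm long, about 0.09 kg. Starts on end on the floor (z 105 mm in the stand frame) of the loaded pot, next to the other blank; slides out as the pot is tipped past about 100 degrees; tip to the 140 stop to be sure. Origin: centre of its lower end; z along its length.
There are look-alikes about, which are no part of the job. Leave any purple look-alike of the blank_a alone.

How it is judged:
By the outcome, as a careful person would: the job done as asked, in the order asked, and still so for the second after the job is handed in, with the robot touching nothing.
It also fails if it takes over 54 s, if anything falls off the work surface, if the arm or the gripper's body presses on something with over 40 N, if the wrist force passes 120 N, or if a joint passes its speed limit or range.

## Working session

There is one attempt and no reset: what is moved stays moved. The work goes in short steps, Python scripts to look and compute and a shell command to move; the robot and the scene stay as the last step left them, time stands still between calls to the robot, and variables do not carry over. Pictures are saved under pics/ and viewed, at most 10 in all, crops included, and the job is handed in when it is done.

```bash
mkdir -p pics; ls; python3 - <<'E'
from workcell import env
import cv2,numpy as np
s=env.get_state();print(s)
for n in("scene","top"):
    p=env.camera_params(n);print(n,{k:np.round(v,4).tolist() for k,v in p.items()})
    cv2.imwrite(f"pics/{n}0.png",env.grab_frame(n)[:,:,::-1])
E
```

```text
pics
{'time': 0.0, 'q': array([ 1.45112097e+00,  3.59390388e-01,  1.10393362e-02, -3.29600274e-04,
       -1.22406263e+00, -2.88067175e-01]), 'joint_velocities': array([-0.00065756,  0.00107095, -0.0015731 ,  0.0002279 , -0.0005125 ,
       -0.00025237]), 'joint_efforts': array([-7.89829355e-04, -5.82722139e+01,  2.93066561e+01,  6.99742377e+00,
        6.92790709e-03, -1.52407133e-04]), 'ee_pos': array([0.26751185, 0.6191642 , 0.20531564]), 'ee_rot': array([ 9.79278437e-01, -2.02516828e-01, -8.63914118e-05,  8.18842748e-04]), 'wrist_force': array([-0.06749144, -0.6133378 , -0.03905271]), 'torque': array([-0.00880017, -0.05322616, -0.01500944]), 'finger_force': 0.0, 'width': 1.0010826469993903}
scene {'fx': 482.6649, 'fy': 482.6649, 'cx': 276.2133, 'cy': 209.4309, 'R': [[-0.7772, 0.6292, 0.0015], [0.5245, 0.6492, -0.5509], [-0.3476, -0.4274, -0.8346]], 't': [0.4055, -0.1846, 1.2235]}
top {'fx': 394.4532, 'fy': 394.4532, 'cx': 274.6296, 'cy': 208.7836, 'R': [[0.0126, -0.9999, 0.001], [-0.9949, -0.0127, -0.0999], [0.1, 0.0003, -0.995]], 't': [-0.0314, 0.5023, 0.7581]}
```

View pics/scene0.png

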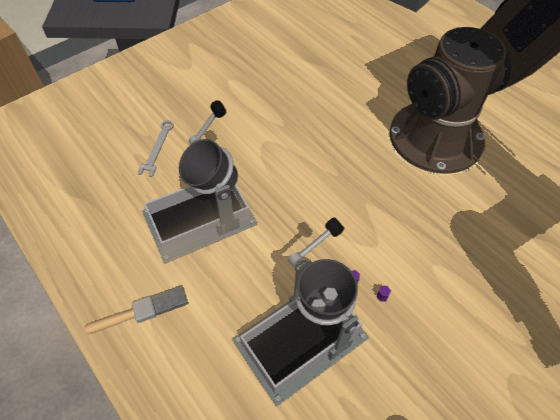

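View pics/top0.png

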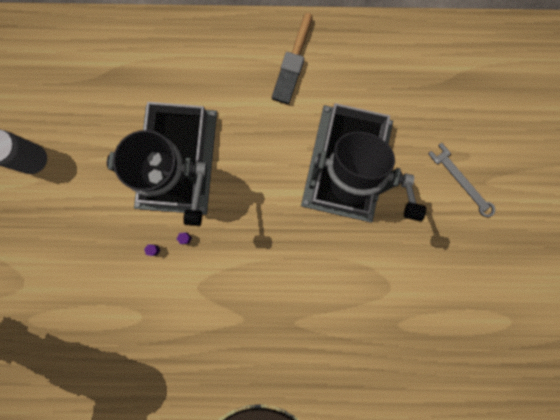

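The loaded pot is the left one: blanks at top-view (155,158) and (155,177), its knob at top (193,217) and scene (335,227). The empty twin's knob is at top (415,211), and the purple look-alikes are at (152,250) and (184,238).

```bash
cat > h.py <<'E'
from workcell import env
import cv2,numpy as np
from scipy.spatial.transform import Rotation as Ro
def ray(p,u,v):
    d=np.array([(u-p["cx"])/p["fx"],(v-p["cy"])/p["fy"],1.]);R=np.array(p["R"])
    return -R.T@np.array(p["t"]),R.T@d
def plane(p,u,v,z):
    c,d=ray(p,u,v);return c+d*(z-c[2])/d[2]
def tri(a,b):
    A=0;B=0;rs=[]
    for c,d in(a,b):
        d=d/np.linalg.norm(d);M=np.eye(3)-np.outer(d,d);A=A+M;B=B+M@c
    X=np.linalg.solve(A,B)
    return X,[np.linalg.norm(np.cross(X-c,d/np.linalg.norm(d))) for c,d in(a,b)]
def blob(img,u,v,r=16,th=45):
    x0,y0=int(u-r),int(v-r);w=img[y0:y0+2*r,x0:x0+2*r].max(2)<th
    n,l,s,c=cv2.connectedComponentsWithStats(w.astype(np.uint8))
    k=1+np.argmax(s[1:,4]);return c[k][0]+x0,c[k][1]+y0,s[k].tolist()
E
python3 - <<'E'
from h import *
ps,pt=env.camera_params("scene"),env.camera_params("top")
S=cv2.imread("pics/scene0.png");T=cv2.imread("pics/top0.png")
for a,b in(((335,227),(193,217)),((218,109),(415,211))):
    A=blob(S,*a,12);B=blob(T,*b,12);print(A,B)
    print(tri(ray(ps,*A[:2]),ray(pt,*B[:2])), plane(pt,B[0],B[1],.181))
# tray rim outer corners
for c in((148,104),(216,109),(207,213),(136,210)): print(plane(pt,*c,.051).round(3))
# pot rim, top
print("rimcentre",plane(pt,147,162,.19).round(3))
E
python3 -c "
import cv2
T=cv2.imread('pics/top0.png')[90:240,90:290];S=cv2.imread('pics/scene0.png')[200:400,220:400]
a=cv2.resize(T,None,fx=2,fy=2,interpolation=2);b=cv2.resize(S,None,fx=2,fy=2,interpolation=2)
o=__import__('numpy').zeros((400,800,3),'uint8');o[:300,:400]=a;o[:400,420:780]=b
cv2.imwrite('pics/c0.png',o)"
```

```text
(np.float64(334.05555555555554), np.float64(226.65151515151516), [3, 3, 17, 18, 198]) (np.float64(192.41221374045801), np.float64(216.34351145038167), [3, 2, 19, 18, 262])
(array([0.47332658, 0.10447182, 0.18279603]), [np.float64(0.0003012991724303253), np.float64(0.0003012991724304216)]) [0.47325351 0.10506115 0.181     ]
(np.float64(217.61212121212122), np.float64(108.52727272727273), [5, 4, 15, 16, 165]) (np.float64(414.43506493506493), np.float64(211.0487012987013), [1, 3, 22, 19, 308])
(array([ 0.48311446, -0.23493995,  0.21731829]), [np.float64(0.00082942531354355), np.float64(0.0008294253135434402)]) [ 0.48617011 -0.24718176  0.181     ]
[0.704 0.227 0.051]
[0.696 0.093 0.051]
[0.49  0.104 0.051]
[0.494 0.241 0.051]
rimcentre [0.558 0.178 0.19 ]
```

View pics/c0.png

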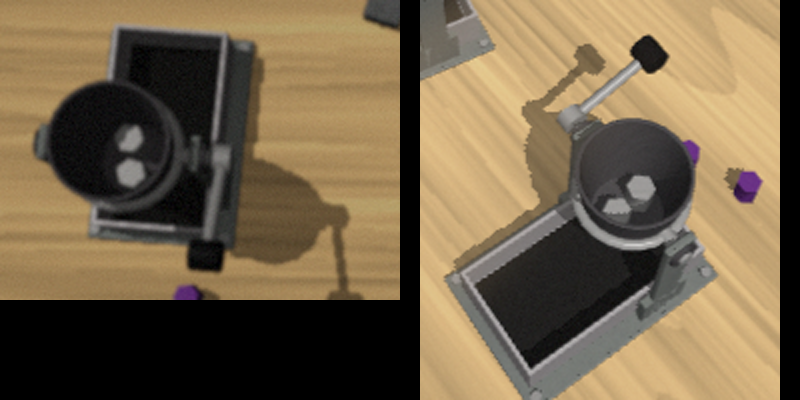

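The rod enters the knob radially at its middle, so I will grip the knob on its end faces with the jaw line along the stand's y. I'll move above it first and take a wrist look.

```bash
python3 -m crank '[{"dr":[0,0,0],"slide":[0,0,-1],"hand":-1},{"dr":[0,0,0],"slide":[0,0,-1],"hand":-1},{"dr":[0,0,0],"slide":[0,0,-1],"hand":-1}]' 20
python3 -m crank '[{"dr":[0,0,0],"slide":[0.8,0.8,0],"hand":-1},{"dr":[0,0,0],"slide":[0.8,0.8,0],"hand":-1},{"dr":[0,0,0],"slide":[0.8,0.8,0],"hand":-1},{"dr":[0,0,0],"slide":[0.8,0.8,0],"hand":-1},{"dr":[0,0,0],"slide":[0.8,0.8,0],"hand":-1},{"dr":[0,0,0],"slide":[0.8,0.8,0],"hand":-1},{"dr":[0,0,0],"slide":[0.8,0.8,0],"hand":-1},{"dr":[0,0,0],"slide":[0.8,0.8,0],"hand":-1},{"dr":[0,0,0],"slide":[0.8,0.8,0],"hand":-1},{"dr":[0,0,0],"slide":[0.8,0.8,0],"hand":-1},{"dr":[0,0,0],"slide":[0.8,0.8,0],"hand":-1},{"dr":[0,0,0],"slide":[0.8,0.8,0],"hand":-1}]'
python3 -m crank '[{"dr":[0,0,-0.8],"slide":[0,0,0],"hand":-1},{"dr":[0,0,-0.8],"slide":[0,0,0],"hand":-1},{"dr":[0,0,-0.7],"slide":[0,0,0],"hand":-1},{"dr":[0,0,0],"slide":[0,0,0],"hand":-1}]'
cat >> h.py <<'E'
def rel(target,yaw):
    s=env.get_state();R=Ro.from_quat(s["ee_rot"]);M=R.as_matrix()
    W=np.array([[np.cos(yaw),np.sin(yaw),0],[np.sin(yaw),-np.cos(yaw),0],[0,0,-1]]).T
    print("t",s["time"],"pos",s["ee_pos"].round(4),"F",s["wrist_force"].round(1),"w",round(s["width"],3),"q",s["q"].round(2))
    print("shares slide",(M.T@(np.array(target)-s["ee_pos"])/.04).round(2),"dr",((R.inv()*Ro.from_matrix(W)).as_rotvec()/.15).round(2))
E
python3 - <<'E'
from h import *
rel([.473,.1045,.28],-.065)
p=env.camera_params("wrist");I=env.grab_frame("wrist")
np.save("wp.npy",p,allow_pickle=True)
cv2.imwrite("pics/w1.png",I[:,:,::-1])
E
```

```text
time: 0.4
ee_pos: [0.2676, 0.6192, 0.3271]
ee_rot: [0.979, -0.202, 0.0, 0.001]
wrist_force: [-0.4, -0.7, 0.7]
width: 0.999
finger_force: 0.0
time: 1.6
ee_pos: [0.468, 0.113, 0.3263]
ee_rot: [0.979, -0.202, -0.0, -0.0]
wrist_force: [1.5, 0.8, -0.4]
width: 0.996
finger_force: 0.0
time: 2.0
ee_pos: [0.4678, 0.1145, 0.326]
ee_rot: [1.0, -0.031, -0.0, 0.0]
wrist_force: [0.3, -0.3, -0.7]
width: 1.001
finger_force: 0.0
t 2.0 pos [0.4678 0.1145 0.326 ] F [ 0.3 -0.3 -0.7] w 1.001 q [ 0.65 -0.03 -0.19 -0.   -1.41  0.86]
shares slide [0.15 0.24 1.15] dr [0.   0.   0.02]
```

View pics/w1.png

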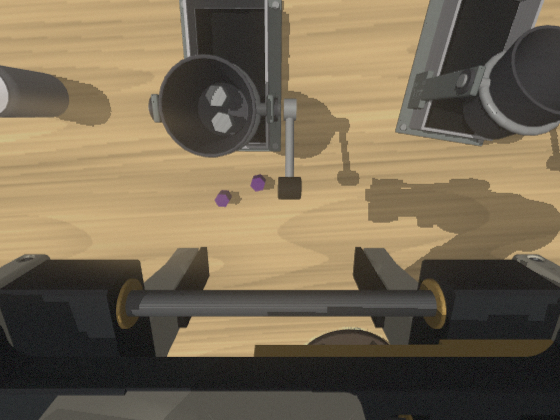

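The wrist view shows the knob at (289,187), the rod running to the hub at (291,108), and the tray edge vertical in the picture, so the tool is nearly aligned with the stand. I'll compute the yaw and knob position.

```bash
python3 - <<'E'
from h import *
p=np.load("wp.npy",allow_pickle=True).item();I=cv2.imread("pics/w1.png")
B=blob(I,289,187,14,60);print(B)
k=plane(p,B[0],B[1],.181);h=plane(p,291,106,.152);print("knob",k,"hub",h,"yaw rod",np.arctan2(*(h-k)[1::-1]),np.hypot(*(h-k)[:2]))
g=cv2.cvtColor(I,6)
for l in cv2.HoughLinesP(cv2.Canny(g[:160,170:300],60,150),1,np.pi/360,35,minLineLength=45,maxLineGap=6)[:,0]:
    a=plane(p,l[0]+170,l[1],.051);b=plane(p,l[2]+170,l[3],.051);d=(a-b) if a[0]>b[0] else b-a
    print(l,a[:2].round(3),b[:2].round(3),round(np.arctan2(d[1],d[0]),3))
rel([k[0],k[1],.181],-.065)
E
```

```text
(np.float64(291.0), np.float64(178.0), [16, 5, 1, 1, 1])
knob [0.48369268 0.10109701 0.181     ] hub [0.5602065  0.09624854 0.152     ] yaw rod -0.06328266775412972 0.07666728063065335
[111 155 112  10] [0.493 0.112] [0.683 0.099] -0.068
[ 95  53  96 151] [0.634 0.125] [0.5   0.134] -0.067
[97  0 97 71] [0.696 0.118] [0.611 0.124] -0.076
[94 52 94  0] [0.635 0.126] [0.696 0.122] -0.079
[25  9 92  9] [0.692 0.214] [0.686 0.125] 1.51
[12  0 17 61] [0.703 0.229] [0.63  0.234] -0.07
[25  8 28 58] [0.693 0.214] [0.633 0.219] -0.082
[15  0 21 60] [0.702 0.225] [0.631 0.229] -0.046
[ 55 155 102 108] [0.498 0.197] [0.561 0.121] -0.879
t 2.05 pos [0.4678 0.1147 0.326 ] F [ 0.5 -0.5  0. ] w 0.998 q [ 0.65 -0.03 -0.19 -0.   -1.41  0.86]
shares slide [0.42 0.31 3.62] dr [ 0.  0. -0.]
```

```bash
python3 -m crank '[{"dr":[0,0,0.03],"slide":[0.15,0.26,0.67],"hand":-1},{"dr":[0,0,0],"slide":[0,0,0.8],"hand":-1},{"dr":[0,0,0],"slide":[0,0,0.8],"hand":-1},{"dr":[0,0,0],"slide":[0,0,0.7],"hand":-1},{"dr":[0,0,0],"slide":[0,0,0.4],"hand":-1},{"dr":[0,0,0],"slide":[0,0,0.3],"hand":-1},{"dr":[0,0,0],"slide":[0,0,0],"hand":-1}]' 20
python3 - <<'E'
from h import *
rel([.4732,.104,.179],-.07)
cv2.imwrite("pics/w2.png",env.grab_frame("wrist")[:,:,::-1])
E
```

```text
time: 2.75
ee_pos: [0.4724, 0.1038, 0.1781]
ee_rot: [0.999, -0.034, -0.001, 0.001]
wrist_force: [-0.8, 0.8, -0.2]
width: 1.008
finger_force: 0.0
t 2.75 pos [0.4724 0.1038 0.1781] F [-0.8  0.8 -0.2] w 1.008 q [ 0.62  0.06 -0.44 -0.   -1.07  0.88]
shares slide [ 0.02 -0.01 -0.02] dr [0.01 0.02 0.01]
```

View pics/w2.png

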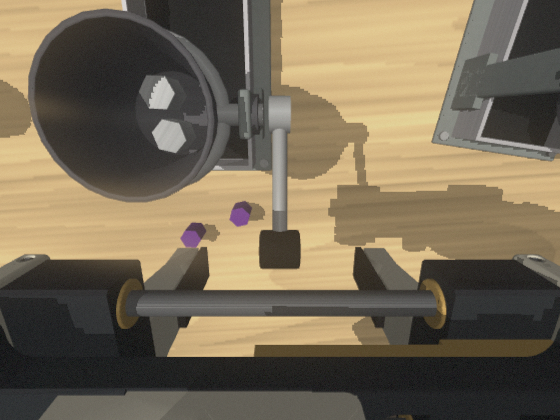

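The knob (280,249) sits centred between the fingertips (208 and 355). Closing.

```bash
python3 -m crank '[{"dr":[0,0,0],"slide":[0,0,0],"hand":1},{"dr":[0,0,0],"slide":[0,0,0],"hand":1},{"dr":[0,0,0],"slide":[0,0,0],"hand":1},{"dr":[0,0,0],"slide":[0,0,0],"hand":1},{"dr":[0,0,0],"slide":[0,0,0],"hand":1},{"dr":[0,0,0],"slide":[0,0,0],"hand":1},{"dr":[0,0,0],"slide":[0,0,0],"hand":1},{"dr":[0,0,0],"slide":[0,0,0],"hand":1}]' 20
python3 - <<'E'
import numpy as np
# per-step arc displacement in tool (x fwd, z down) shares, 10 deg steps from knob angle 160 deg (r=.0905)
a=np.radians(160-np.arange(0,141,10));x=.0905*np.cos(a);z=.0905*np.sin(a)
for d,u,v in zip(range(10,141,10),np.diff(x)/.04,-np.diff(z)/.04):print(d,round(u,2),round(v,2))
E
```

```text
time: 3.6
ee_pos: [0.4733, 0.104, 0.1795]
ee_rot: [0.999, -0.034, -0.0, -0.0]
wrist_force: [-0.7, 0.3, -0.4]
width: 0.333
finger_force: 0.0
10 0.17 -0.36
20 0.23 -0.32
30 0.28 -0.28
40 0.32 -0.23
50 0.36 -0.17
60 0.38 -0.1
70 0.39 -0.03
80 0.39 0.03
90 0.38 0.1
100 0.36 0.17
110 0.32 0.23
120 0.28 0.28
130 0.23 0.32
140 0.17 0.36
```

```bash
python3 -m crank '[{"dr":[0,0,0],"slide":[0,0,0],"hand":1},{"dr":[0,0,0],"slide":[0,0,0],"hand":1},{"dr":[0,0,0],"slide":[0,0,0],"hand":1},{"dr":[0,0,0],"slide":[0,0,0],"hand":1}]' 25
python3 -m crank '[{"dr":[0,0,0],"slide":[0.08,0,-0.18],"hand":1},{"dr":[0,0,0],"slide":[0.09,0,-0.18],"hand":1},{"dr":[0,0,0],"slide":[0.11,0,-0.16],"hand":1},{"dr":[0,0,0],"slide":[0.12,0,-0.16],"hand":1},{"dr":[0,0,0],"slide":[0.14,0,-0.14],"hand":1},{"dr":[0,0,0],"slide":[0.14,0,-0.14],"hand":1},{"dr":[0,0,0],"slide":[0,0,0],"hand":1}]'
```

```text
time: 4.0
ee_pos: [0.4733, 0.1041, 0.1794]
ee_rot: [0.999, -0.034, -0.0, 0.0]
wrist_force: [0.9, -0.5, 0.6]
width: 0.016
finger_force: 0.0
time: 4.7
ee_pos: [0.5015, 0.1024, 0.2186]
ee_rot: [0.999, -0.034, 0.001, -0.0]
wrist_force: [-0.0, -0.8, 0.6]
width: 0.006
finger_force: 0.0
```

Missed: the fingers shut to 0 with no contact. I'll look again and project the expected knob point.

```bash
python3 - <<'E'
from h import *
s=env.get_state();ps=env.camera_params("scene");pt=env.camera_params("top");pw=env.camera_params("wrist")
def pr(p,X):
    c=np.array(p["R"])@X+np.array(p["t"]);return (p["cx"]+p["fx"]*c[0]/c[2]).round(1),(p["cy"]+p["fy"]*c[1]/c[2]).round(1)
print("tcp in",[pr(p,s["ee_pos"]) for p in(ps,pt,pw)],"wrist cam at",(-np.array(pw["R"]).T@np.array(pw["t"])).round(3))
p1=np.load("wp.npy",allow_pickle=True).item()
print("knob est in w1",pr(p1,np.array([.4733,.1045,.1828])))
a=env.grab_frame("scene")[:,:,::-1];b=env.grab_frame("wrist")[:,:,::-1]
o=np.zeros((420,800,3),'uint8');o[:,:400]=cv2.resize(a[140:350,230:430],None,fx=2,fy=2);o[:300,400:]=cv2.resize(b,(400,300));cv2.imwrite("pics/c3.png",o)
E
```

```text
tcp in [(np.float64(323.4), np.float64(223.8)), (np.float64(189.7), np.float64(195.5)), (np.float64(279.5), np.float64(248.3))] wrist cam at [0.586 0.096 0.396]
knob est in w1 (np.float64(288.5), np.float64(187.6))
```

View pics/c3.png

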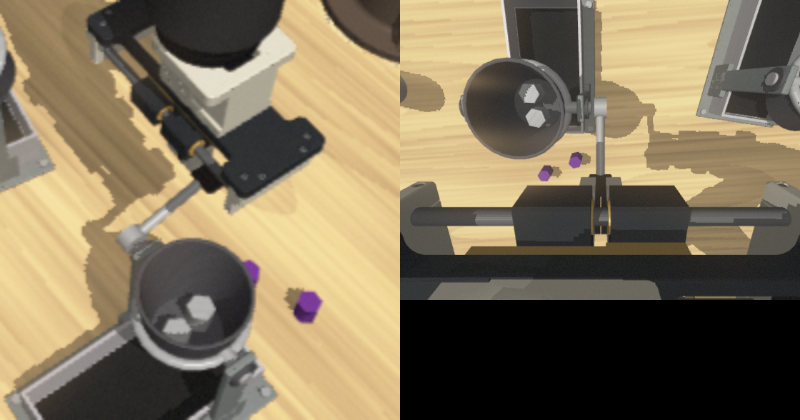

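```bash
python3 - <<'E'
from h import *
def pr(p,X):
    c=np.array(p["R"])@X+np.array(p["t"]);return (p["cx"]+p["fx"]*c[0]/c[2]).round(1),(p["cy"]+p["fy"]*c[1]/c[2]).round(1),c[2].round(3)
p=env.camera_params("wrist");s=env.get_state();M=Ro.from_quat(s["ee_rot"]).as_matrix()
print(p["fx"],"camera rel tool",M.T@(-np.array(p["R"]).T@p["t"]-s["ee_pos"]))
print("opt axis in tool",M.T@np.array(p["R"])[2])
for z in(-.04,-.02,0,.017):
  for x in(-.0095,.0095):
    print(z,x,[pr(p,s["ee_pos"]+M@np.array([x,y,z]))[:2] for y in(-.044,.044)])
# knob size at w2: 26mm at depth
print(26e-3*p["fx"]/40.)
b=cv2.imread("pics/w2.png")[200:360,150:410];cv2.imwrite("pics/c4.png",cv2.resize(b,None,fx=3,fy=3,interpolation=2))
E
```

```text
292.54924785600815 camera rel tool [ 0.08503811  0.00065725 -0.17703713]
opt axis in tool [-3.09977694e-01  4.75243207e-04  9.50743711e-01]
-0.04 -0.0095 [(np.float64(198.6), np.float64(296.1)), (np.float64(359.9), np.float64(296.2))]
-0.04 0.0095 [(np.float64(195.5), np.float64(265.1)), (np.float64(363.0), np.float64(265.1))]
-0.02 -0.0095 [(np.float64(207.3), np.float64(276.7)), (np.float64(351.5), np.float64(276.7))]
-0.02 0.0095 [(np.float64(204.9), np.float64(248.4)), (np.float64(353.9), np.float64(248.5))]
0 -0.0095 [(np.float64(214.4), np.float64(261.0)), (np.float64(344.7), np.float64(261.1))]
0 0.0095 [(np.float64(212.4), np.float64(235.1)), (np.float64(346.6), np.float64(235.1))]
0.017 -0.0095 [(np.float64(219.4), np.float64(249.9)), (np.float64(339.8), np.float64(249.9))]
0.017 0.0095 [(np.float64(217.7), np.float64(225.6)), (np.float64(341.5), np.float64(225.7))]
0.1901570111064053
```

View pics/c4.png

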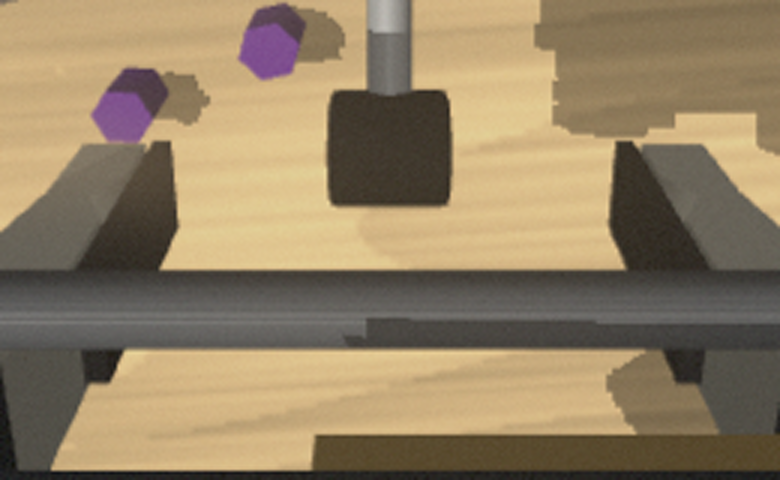

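In this view the pad tips project at z ≈ -20 mm in the tool frame. The real fingers therefore end about 37 mm short of where the reported TCP says, and they closed above the knob. I'll go back, open, descend further in careful steps and check.

```bash
python3 -m crank '[{"dr":[0,0,0],"slide":[-0.35,0,0],"hand":-1},{"dr":[0,0,0],"slide":[-0.35,0,0],"hand":-1},{"dr":[0,0,0],"slide":[0,0,0],"hand":-1},{"dr":[0,0,0],"slide":[0,0,0],"hand":-1},{"dr":[0,0,0],"slide":[0,0,0],"hand":-1},{"dr":[0,0,0],"slide":[0,0,0],"hand":-1},{"dr":[0,0,0],"slide":[0,0,0],"hand":-1},{"dr":[0,0,0],"slide":[0,0,0],"hand":-1},{"dr":[0,0,0],"slide":[0,0,0],"hand":-1},{"dr":[0,0,0],"slide":[0,0,0],"hand":-1},{"dr":[0,0,0],"slide":[0,0,0],"hand":-1}]' 25
python3 -m crank '[{"dr":[0,0,0],"slide":[0,0,0.4],"hand":-1},{"dr":[0,0,0],"slide":[0,0,0.4],"hand":-1},{"dr":[0,0,0],"slide":[0,0,0.3],"hand":-1},{"dr":[0,0,0],"slide":[0,0,0.2],"hand":-1},{"dr":[0,0,0],"slide":[0,0,0.2],"hand":-1},{"dr":[0,0,0],"slide":[0,0,0.2],"hand":-1},{"dr":[0,0,0],"slide":[0,0,0],"hand":-1}]'
python3 - <<'E'
from h import *
rel([.4733,.104,.142],-.07)
b=env.grab_frame("wrist")[:,:,::-1][180:360,150:410];cv2.imwrite("pics/c5.png",cv2.resize(b,None,fx=3,fy=3,interpolation=2))
E
```

```text
time: 5.9
ee_pos: [0.4725, 0.1041, 0.2178]
ee_rot: [0.999, -0.034, -0.0, 0.0]
wrist_force: [-0.4, -0.3, -0.6]
width: 0.946
finger_force: 0.0
time: 6.6
ee_pos: [0.472, 0.1039, 0.1489]
ee_rot: [0.999, -0.034, -0.001, 0.0]
wrist_force: [-0.3, 0.6, 0.4]
width: 1.0
finger_force: 0.0
t 6.6 pos [0.472  0.1039 0.1489] F [-0.3  0.6  0.4] w 1.0 q [ 0.62  0.09 -0.48 -0.   -1.    0.88]
shares slide [ 0.03 -0.01  0.17] dr [0.01 0.01 0.02]
```

View pics/c5.png

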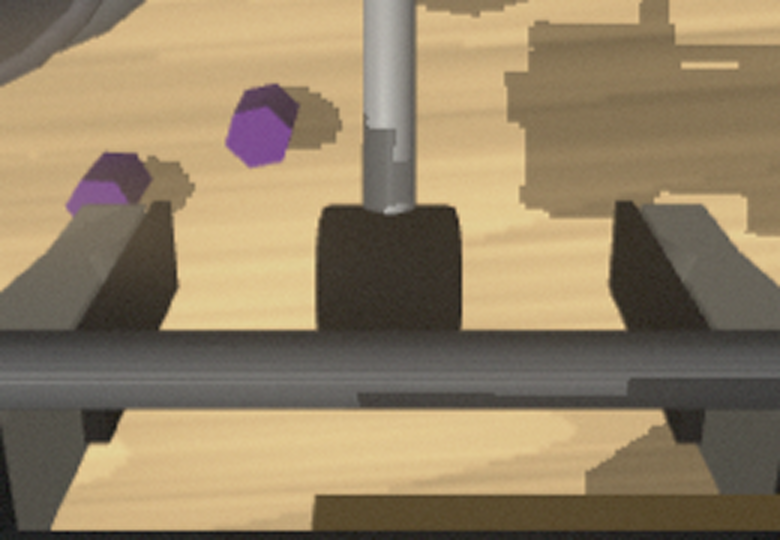

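The knob is now level with the pad tips (tips at crop rows 202 and below, knob front edge at 206). I'll go 7 mm further and close.

```bash
python3 -m crank '[{"dr":[0,0,0],"slide":[0.02,0,0.1],"hand":-1},{"dr":[0,0,0],"slide":[0,0,0.1],"hand":1},{"dr":[0,0,0],"slide":[0,0,0],"hand":1},{"dr":[0,0,0],"slide":[0,0,0],"hand":1},{"dr":[0,0,0],"slide":[0,0,0],"hand":1},{"dr":[0,0,0],"slide":[0,0,0],"hand":1},{"dr":[0,0,0],"slide":[0,0,0],"hand":1},{"dr":[0,0,0],"slide":[0,0,0],"hand":1},{"dr":[0,0,0],"slide":[0,0,0],"hand":1},{"dr":[0,0,0],"slide":[0,0,0],"hand":1},{"dr":[0,0,0],"slide":[0,0,0],"hand":1},{"dr":[0,0,0],"slide":[0,0,0],"hand":1}]' 25
```

```text
time: 7.85
ee_pos: [0.4733, 0.1045, 0.1419]
ee_rot: [0.999, -0.034, 0.0, -0.0]
wrist_force: [-1.1, 3.9, 0.0]
width: 0.298
finger_force: 25.0
```

Gripped: 26 mm opening at 25 N. Now the arc.

```bash
python3 -m crank '[{"dr":[0,0,0],"slide":[0.08,0,-0.18],"hand":1},{"dr":[0,0,0],"slide":[0.09,0,-0.18],"hand":1},{"dr":[0,0,0],"slide":[0.11,0,-0.16],"hand":1},{"dr":[0,0,0],"slide":[0.12,0,-0.16],"hand":1},{"dr":[0,0,0],"slide":[0.14,0,-0.14],"hand":1},{"dr":[0,0,0],"slide":[0.14,0,-0.14],"hand":1},{"dr":[0,0,0],"slide":[0,0,0],"hand":1}]'
python3 -c "from h import *;s=env.get_state();print(s['torque'],s['wrist_force'])"
```

```text
time: 8.55
ee_pos: [0.5012, 0.1026, 0.181]
ee_rot: [0.999, -0.034, 0.0, -0.0]
wrist_force: [-2.5, 4.6, 4.5]
width: 0.294
finger_force: 25.0
[ 1.67892998  0.76195891 -0.04870214] [-2.49082421  4.63445275  4.54553642]
```

```bash
python3 -m crank '[{"dr":[0,0,0],"slide":[0.16,0,-0.12],"hand":1},{"dr":[0,0,0],"slide":[0.16,0,-0.11],"hand":1},{"dr":[0,0,0],"slide":[0.18,0,-0.09],"hand":1},{"dr":[0,0,0],"slide":[0.18,0,-0.08],"hand":1},{"dr":[0,0,0],"slide":[0.19,0,-0.06],"hand":1},{"dr":[0,0,0],"slide":[0.19,0,-0.04],"hand":1},{"dr":[0,0,0],"slide":[0.39,0,-0.03],"hand":1},{"dr":[0,0,0],"slide":[0.39,0,0.03],"hand":1},{"dr":[0,0,0],"slide":[0.19,0,0.04],"hand":1},{"dr":[0,0,0],"slide":[0.19,0,0.06],"hand":1},{"dr":[0,0,0],"slide":[0,0,0],"hand":1}]'
```

```text
time: 9.65
ee_pos: [0.5893, 0.0965, 0.1954]
ee_rot: [0.999, -0.034, -0.0, 0.0]
wrist_force: [-0.3, 5.0, -1.1]
width: 0.294
finger_force: 25.0
```

```bash
python3 -m crank '[{"dr":[0,0,0],"slide":[0.18,0,0.08],"hand":1},{"dr":[0,0,0],"slide":[0.18,0,0.09],"hand":1},{"dr":[0,0,0],"slide":[0.16,0,0.11],"hand":1},{"dr":[0,0,0],"slide":[0.16,0,0.12],"hand":1},{"dr":[0,0,0],"slide":[0.14,0,0.14],"hand":1},{"dr":[0,0,0],"slide":[0.14,0,0.14],"hand":1},{"dr":[0,0,0],"slide":[0.12,0,0.16],"hand":1},{"dr":[0,0,0],"slide":[0.11,0,0.16],"hand":1},{"dr":[0,0,0],"slide":[0.09,0,0.18],"hand":1},{"dr":[0,0,0],"slide":[0.07,0,0.16],"hand":1},{"dr":[0,0,0],"slide":[0,0,0],"hand":1}]'
python3 -m crank '[{"dr":[0,0,0],"slide":[0,0,0],"hand":1},{"dr":[0,0,0],"slide":[0,0,0],"hand":1},{"dr":[0,0,0],"slide":[0,0,0],"hand":1},{"dr":[0,0,0],"slide":[0,0,0],"hand":1},{"dr":[0,0,0],"slide":[0,0,0],"hand":1}]'
python3 - <<'E'
from h import *
a=env.grab_frame("top")[:,:,::-1];b=env.grab_frame("scene")[:,:,::-1]
o=np.zeros((420,800,3),'uint8');o[:400,:400]=cv2.resize(a[50:250,80:280],None,fx=2,fy=2);o[:,400:]=cv2.resize(b[200:410,220:420],None,fx=2,fy=2);cv2.imwrite("pics/c6.png",o)
E
```

```text
time: 10.75
ee_pos: [0.6419, 0.0928, 0.1421]
ee_rot: [0.999, -0.034, -0.001, 0.0]
wrist_force: [-1.2, 4.5, -3.0]
width: 0.294
finger_force: 25.0
time: 11.25
ee_pos: [0.642, 0.0928, 0.1422]
ee_rot: [0.999, -0.034, -0.001, -0.0]
wrist_force: [-1.3, 4.4, -3.1]
width: 0.296
finger_force: 25.0
```

View pics/c6.png

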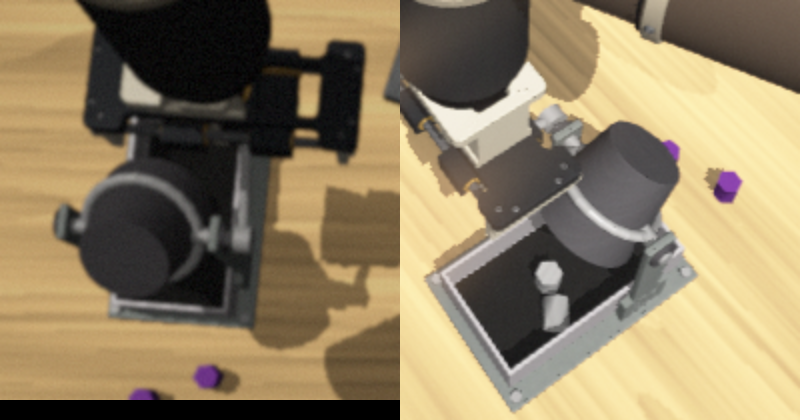

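Both blanks lie in the tray (scene crop (548,277) and (556,312)) and the pot is tipped to the stop. Swinging back.

```bash
python3 -m crank '[{"dr":[0,0,0],"slide":[-0.07,0,-0.16],"hand":1},{"dr":[0,0,0],"slide":[-0.09,0,-0.18],"hand":1},{"dr":[0,0,0],"slide":[-0.11,0,-0.16],"hand":1},{"dr":[0,0,0],"slide":[-0.12,0,-0.16],"hand":1},{"dr":[0,0,0],"slide":[-0.14,0,-0.14],"hand":1},{"dr":[0,0,0],"slide":[-0.14,0,-0.14],"hand":1},{"dr":[0,0,0],"slide":[-0.16,0,-0.12],"hand":1},{"dr":[0,0,0],"slide":[-0.16,0,-0.11],"hand":1},{"dr":[0,0,0],"slide":[-0.18,0,-0.09],"hand":1},{"dr":[0,0,0],"slide":[-0.18,0,-0.08],"hand":1}]'
python3 -m crank '[{"dr":[0,0,0],"slide":[-0.19,0,-0.06],"hand":1},{"dr":[0,0,0],"slide":[-0.19,0,-0.04],"hand":1},{"dr":[0,0,0],"slide":[-0.39,0,-0.03],"hand":1},{"dr":[0,0,0],"slide":[-0.39,0,0.03],"hand":1},{"dr":[0,0,0],"slide":[-0.19,0,0.04],"hand":1},{"dr":[0,0,0],"slide":[-0.19,0,0.06],"hand":1},{"dr":[0,0,0],"slide":[-0.18,0,0.08],"hand":1},{"dr":[0,0,0],"slide":[-0.18,0,0.09],"hand":1},{"dr":[0,0,0],"slide":[-0.16,0,0.11],"hand":1},{"dr":[0,0,0],"slide":[-0.16,0,0.12],"hand":1}]'
python3 -m crank '[{"dr":[0,0,0],"slide":[-0.14,0,0.14],"hand":1},{"dr":[0,0,0],"slide":[-0.14,0,0.14],"hand":1},{"dr":[0,0,0],"slide":[-0.12,0,0.16],"hand":1},{"dr":[0,0,0],"slide":[-0.11,0,0.16],"hand":1},{"dr":[0,0,0],"slide":[-0.09,0,0.18],"hand":1},{"dr":[0,0,0],"slide":[-0.08,0,0.18],"hand":1},{"dr":[0,0,0],"slide":[0,0,0],"hand":1},{"dr":[0,0,0],"slide":[0,0,0],"hand":1}]'
```

```text
time: 12.35
ee_pos: [0.588, 0.0966, 0.1959]
ee_rot: [0.999, -0.034, -0.0, -0.0]
wrist_force: [-1.4, 6.0, -5.9]
width: 0.297
finger_force: 25.0
time: 13.35
ee_pos: [0.5014, 0.1026, 0.1812]
ee_rot: [0.999, -0.033, 0.002, -0.001]
wrist_force: [3.5, 4.1, -2.4]
width: 0.298
finger_force: 25.0
time: 14.15
ee_pos: [0.4735, 0.1045, 0.1421]
ee_rot: [0.999, -0.034, 0.001, -0.001]
wrist_force: [-0.3, 6.0, -1.7]
width: 0.296
finger_force: 25.0
```

Pressing gently onto the upright stop to make sure it is seated.

```bash
python3 -m crank '[{"dr":[0,0,0],"slide":[-0.01,0,0.04],"hand":1},{"dr":[0,0,0],"slide":[-0.01,0,0.03],"hand":1},{"dr":[0,0,0],"slide":[0,0,0],"hand":1},{"dr":[0,0,0],"slide":[0,0,0],"hand":1}]'
```

```text
time: 14.55
ee_pos: [0.4735, 0.1045, 0.1416]
ee_rot: [0.999, -0.033, 0.002, -0.001]
wrist_force: [-6.2, 4.3, 17.9]
width: 0.293
finger_force: 25.0
```

It is against the stop. I'll relax, open, and lift away.

```bash
python3 -m crank '[{"dr":[0,0,0],"slide":[0.01,0,-0.04],"hand":1},{"dr":[0,0,0],"slide":[0,0,0],"hand":-1},{"dr":[0,0,0],"slide":[0,0,0],"hand":-1},{"dr":[0,0,0],"slide":[0,0,0],"hand":-1},{"dr":[0,0,0],"slide":[0,0,0],"hand":-1},{"dr":[0,0,0],"slide":[0,0,0],"hand":-1},{"dr":[0,0,0],"slide":[0,0,0],"hand":-1},{"dr":[0,0,0],"slide":[0,0,0],"hand":-1},{"dr":[0,0,0],"slide":[0,0,-0.3],"hand":-1},{"dr":[0,0,0],"slide":[0,0,-0.6],"hand":-1},{"dr":[0,0,0],"slide":[0,0,-1],"hand":-1},{"dr":[0,0,0],"slide":[0,0,-1],"hand":-1}]'
python3 -m crank '[{"dr":[0,0,0],"slide":[0,0,-1],"hand":-1},{"dr":[0,0,0],"slide":[-1,0,0],"hand":-1},{"dr":[0,0,0],"slide":[-1,0,0],"hand":-1},{"dr":[0,0,0],"slide":[0,0,0],"hand":-1},{"dr":[0,0,0],"slide":[0,0,0],"hand":-1}]'
python3 - <<'E'
from h import *
a=env.grab_frame("top")[:,:,::-1];b=env.grab_frame("scene")[:,:,::-1]
o=np.zeros((420,800,3),'uint8');o[:400,:400]=cv2.resize(a[50:250,80:280],None,fx=2,fy=2);o[:,400:]=cv2.resize(b[200:410,220:420],None,fx=2,fy=2);cv2.imwrite("pics/c7.png",o)
E
```

```text
time: 15.75
ee_pos: [0.4726, 0.1037, 0.2587]
ee_rot: [0.999, -0.034, -0.0, 0.0]
wrist_force: [1.1, 0.3, -0.6]
width: 0.997
finger_force: 0.0
time: 16.25
ee_pos: [0.3927, 0.1097, 0.2982]
ee_rot: [0.999, -0.033, 0.001, -0.001]
wrist_force: [-0.1, -0.6, -0.4]
width: 1.002
finger_force: 0.0
```

View pics/c7.png

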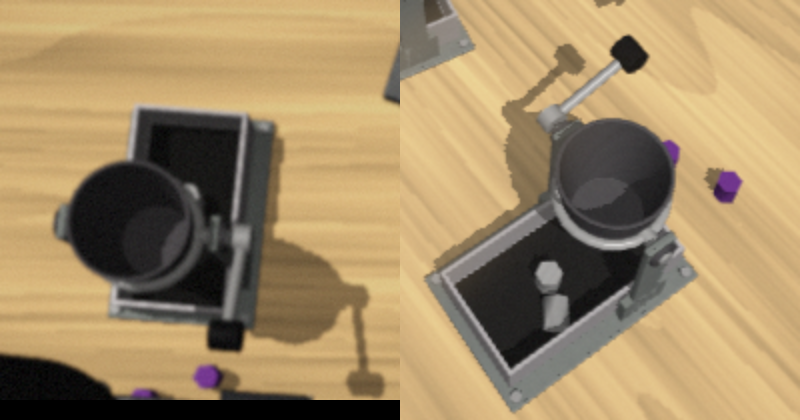

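The pot is empty and upright with the knob back at its start, both blanks are in the tray, and the gripper is clear.

```bash
python3 -c "from workcell import env;print(env.finish_job())"
```

```text
the job is handed in; nothing more can be done
None
```

Job handed in at about 16 s: both blanks are in the catch tray, the empty pot is back on its upright stop, and the gripper has let go and is clear; the first grip closed above the knob without touching it and was redone about 37 mm lower.

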